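Clear the offcuts and square the board on the alignment plate

TASK

Pick up the red-handled scraper and, with it alone, sweep all four copper offcuts off the plate into the yellow catch tray; then, still with the scraper, nudge the green board along the plate until it sits flush against both fences of the square corner. Finally stand the scraper back upright on its blue pad, lengthwise along it, and let go. Never touch the offcuts or the board with the gripper itself, and leave everything else on the bench undisturbed.

Things in the scene. Friction and masses are not known exactly. Their poses are not given: they have to be found in the camera images.
- plate_top (a point): Centre of the top surface of the fixed dark alignment plate: 220 mm along its x, 300 mm along its y, the top 50 mm above the bench. Its x points away from the robot, its y to the robot's left, both turned by the plate's yaw. An aluminium fence 12 mm wide and 10 mm high stands on the whole far (+x) edge and another on the whole left (+y) edge, both inside the 220 x 300 outline. The near (-x) edge and the right (-y) edge are open.
- corner (a point): Inner square corner of the two fences, on the plate's top surface: 98 mm in +x and 138 mm in +y of plate_top, same axes. The fence faces run from here along -x and along -y.
- tray_floor (a point): Centre of the inner floor of the yellow catch tray, fixed to the plate beyond its right (-y) edge, same axes; 205 mm in -y of plate_top and 45 mm below it. Inside 252 mm (x) by 110 mm (y); its side walls 4 mm thick and its outer wall end 6 mm below the plate's top; on the plate's side the plate's own edge closes it (the tray reaches 20 mm past the plate at either end).
- pad_top (a point): Centre of the top of the fixed blue pad, 150 mm (its x) by 70 mm (its y) by 4 mm, on which the scraper stands.
- scraper_grip (a point): Scraper block, loose, standing upright on its pad, about 160 g. Foot block 110 mm long (its x), 24 mm thick (its y), 28 mm high, white with a black rubber sole; on its middle a red handle 60 mm long (x), 20 mm thick (y), reaching from 28 to 86 mm above the sole. This point is the middle of the handle, 57 mm above the sole; z up. Pinch the handle across its thickness from above.
- board_mid (a point): Green circuit board on a black carrier, loose, about 160 g: 80 mm (its x) by 110 mm (its y) by 8 mm, with small parts up to 3 mm high on top. Lies askew on the plate, 15 to 35 mm short of each fence, its own x and y within 0.25 rad of the plate's. This point is its centre, 4 mm above its underside.
- chip0_mid (a point): Loose copper heat-sink offcut, 62 mm long (its x), 16 mm wide (its y), 10 mm high with a rib along the middle, about 40 g, at any yaw; starts on the near strip of the plate in front of the board. This point is its centre, 5 mm above its underside.
- chip1_mid (a point): Loose copper heat-sink offcut, 62 mm long (its x), 16 mm wide (its y), 10 mm high with a rib along the middle, about 40 g, at any yaw; starts on the right part of the plate. This point is its centre, 5 mm above its underside.
- chip2_mid (a point): Loose copper heat-sink offcut, 62 mm long (its x), 16 mm wide (its y), 10 mm high with a rib along the middle, about 40 g, at any yaw; starts on the right part of the plate. This point is its centre, 5 mm above its underside.
- chip3_mid (a point): Loose copper heat-sink offcut, 62 mm long (its x), 16 mm wide (its y), 10 mm high with a rib along the middle, about 40 g, at any yaw; starts on the right part of the plate. This point is its centre, 5 mm above its underside.
- bottle: Bystander, leave alone: white plastic bottle with a blue cap, 56 mm across, 165 mm tall; origin under its centre.
- spool: Bystander, leave alone: metal spool standing upright, 60 mm across, 50 mm high; origin under its centre.
- jar: Bystander, leave alone: amber jar with a black lid, 56 mm across, 75 mm high; origin under its centre.
- tweezers: Bystander, leave alone: black tweezers lying flat, 125 mm long (its x), 6 mm high; origin under the middle.
- driver: Bystander, leave alone: screwdriver lying along its x, 160 mm long, about 30 mm high; origin under its middle.
- reel: Bystander, leave alone: pale plastic tape reel lying flat, 90 mm across, 16 mm high; origin under its centre.
- sparepcb: Bystander, leave alone: purple circuit board lying flat on the bench, 90 (x) by 70 (y) mm, up to 11 mm high; origin under its centre.
There are look-alikes about, which are no part of the job. What is shaped like the part that bears chip0_mid but white is not meant.

How it is judged:
By the outcome, as a careful person would: the job done as asked, in the order asked, and still so for the second after the job is handed in, with the robot touching nothing.
It also fails if it takes over 72 s, if anything falls off the work surface, if the arm or the gripper's body presses on something with over 40 N, if the wrist force passes 120 N, or if a joint passes its speed limit or range.

ROBOT

A 6-joint arm with a two-finger parallel gripper is mounted at the origin on the work surface. World frame = base frame: x ahead of the robot, y to its left, z up, the work surface at z = 0. Lengths are in mm, angles in rad, forces in N, time in s.
With the tool pointing down it reaches from about 400 to 925 mm from the base axis. Payload 12.5 kg.
Tool frame: the origin (TCP) lies at the very end of the fingers, on their centre line; the grasp point (between the pads) lies 19 mm behind it; z points along the fingers, y is the line along which they close (so a half turn about z gives the same grasp; the last joint's range is limited). The gripper opens to 95 mm and grips with 3 to 60 N. Pads are 20 mm wide; open, the fingers measure 119 mm over their backs; the gripper's body (75 mm by 180 mm) begins 59 mm behind the grasp point.
Start: joints at [0.994, 0.491, 1.559, -0, 1.092, -0.106], TCP at [283.487, 557.03, 214.661] pointing down, gripper open.
Joint ranges: [-3.1, 3.1], [-0.84, 2.19], [0.05, 2.79], [-1.13, 4.28], [0.06, 2.93], [-2.69, 2.69]. Speed limits (rad/s): [2.22, 2.22, 2.79, 3.14, 3.14, 3.14].

INTERFACE

Orientations are given as [roll, pitch, yaw] about the fixed x, y, z axes, in that order (R = Rz(yaw) Ry(pitch) Rx(roll)).
In Python, from cell import state, imaging, env, spot_in, mark_of gives the robot as it stands. The module is installed in compiled form; this text tells all that it offers.
- The arm moves only by the tool step_arm, never from a script. Its argument "increments" is a list of rows, each an object with "slide": the shift along the tool's x, y, z in m, a list of three; "roll": the turn about the tool's z in rad. A call has 1 to 5 rows; each row is the pose to reach, as a shift and turn from the pose commanded when the call began, along the tool's axes at that moment; what a row does not reach only later rows make up. A row lasts 1/8 s, in which the tool goes at most 62.5 mm and 10.7 degrees, less where a joint would pass 70% of its speed; a pose out of reach is approached as far as the arm can. A call with a gripper value outside its range is refused whole. "fingers" is the opening, from 0 (shut) to 1 (fully open), set as the call begins (left out, the last holds). The fingers move at their own pace and stop on an object; the grip force is fixed at half the most. Time passes only in rows, so rows that repeat a pose let the fingers close. It gives the time, the measured TCP pose, the force, the opening and the grip force at its end, in the units of the state.
- state(): the state, without advancing time (a new reading comes with each control period).
- imaging.read_camera(name): name is "side" or "top"; returns a dict with "color" (384x512x3 uint8, red, green, blue), "z_map" (384x512 float32, mm along the optical axis (not along the pixel's ray), 0 where there is no reading), "intrinsics" (3x3 intrinsics, pixels), "camera_from_world" (4x4, takes a point from world to camera coordinates). Camera axes: x right, y up, looking along -z (the intrinsics and any distortion apply to the point x, -y, -z); pixel columns grow to the right and rows downward; lengths in mm; the calibration is good to about 2 mm. A picture is of the moment at which its call begins.
- env.job_done(): hands the job in; it is judged then, once.
Trained networks look in the newest picture that a camera, given by its name, has taken for a name from the list of things; names that differ only in an ending like _2 or _b are one class to them, and where a whole thing is asked for, a point or a joint stands for the part that bears it (a point fixed in the world has none). Each returns a list of dicts, best first, with "confidence" (0 to 1); they miss things now and then, are a little off and sometimes report something else, mostly with a low value. They report only what shows in the picture. A call takes as long as a camera call. They do not tell look-alikes from the thing itself.
- spot_in(camera, target): "bbox" ([left, top, right, bottom] in pixels, round what is visible of it).
- mark_of(camera, target): "uv" ([column, row] in pixels: a listed point, or the origin of a listed thing).
The state is a dict: "t": time; "joints": joint angles; "qvel": joint speeds; "tau": joint torques, N m; "eef_pos": TCP position; "tcp_rot": TCP orientation; "ft_force": force on the tool from outside, world axes, zero at the start; "moment": the same for the moment, N m; "opening": opening from 0.0 (shut) to 1.0 (fully open); "grip_force": force on a finger pad.
Only numpy, scipy, OpenCV 4.12 (cv2) and the standard library are available. Lean on these libraries where they do the work, as an engineer would, in place of code of your own. Each camera call takes 0.05 s, during which the arm holds its last target. There are 200 camera calls.

## Working session

There is one attempt and no reset: what is moved stays moved. The work goes in short steps, Python scripts to look and compute and a tool call to move; the robot and the scene stay as the last step left them, time stands still between calls to the robot, and variables do not carry over. Pictures are saved under pics/ and viewed, at most 10 in all, crops included, and the job is handed in when it is done.

Besides the shell and the picture viewer there is one more tool, called after "Call:" by a JSON object that holds its "name" and its "arguments". step_arm: Moves the arm, as the interface text tells. Its arguments: {"type":"object","properties":{"increments":{"type":"array"},"fingers":{"type":"number"}},"required":["increments"]}

```bash
mkdir -p pics
cat > h.py <<'E'
import numpy as np, cv2
from cell import state, imaging, env, spot_in, mark_of
def cam(n):
    return imaging.read_camera(n)
def world(c,u,v,z=None):
    """pixel -> world; z given: intersect plane, else use depth"""
    K=c["intrinsics"];T=c["camera_from_world"];R=T[:3,:3];t=T[:3,3]
    d=np.array([(u-K[0,2])/K[0,0],-(v-K[1,2])/K[1,1],-1.0])
    o=-R.T@t; w=R.T@d
    s=c["z_map"][int(round(v)),int(round(u))] if z is None else (z-o[2])/w[2]
    return o+s*w
def pix(c,p):
    K=c["intrinsics"];T=c["camera_from_world"]
    q=T[:3,:3]@np.array(p)+T[:3,3]
    return np.array([K[0,0]*q[0]/-q[2]+K[0,2],K[1,1]*-q[1]/-q[2]+K[1,2]])
def cloud(c):
    K=c["intrinsics"];T=c["camera_from_world"];z=c["z_map"]
    v,u=np.mgrid[:z.shape[0],:z.shape[1]]
    P=np.stack([(u-K[0,2])/K[0,0]*z,-(v-K[1,2])/K[1,1]*z,-z],-1)
    return (P-T[:3,3])@T[:3,:3]
E
cat > a.py <<'E'
from h import *
print(state())
for n in("top","side"):
    c=cam(n);cv2.imwrite(f"pics/{n}0.png",cv2.resize(c["color"][:,:,::-1],(800,600),interpolation=cv2.INTER_CUBIC))
    print(n,c["intrinsics"].round(1).tolist(),c["camera_from_world"].round(3).tolist())
    for t in["plate_top","corner","tray_floor","pad_top","scraper_grip","board_mid","chip0_mid","bottle","spool","jar","driver","tweezers","reel","sparepcb"]:
        for m in mark_of(n,t)[:6]:
            print(t,np.round(m["uv"],1),round(m["confidence"],2),world(c,*m["uv"]).round(0))
E
python3 a.py
```

```text
{'t': 0.0, 'joints': array([ 9.94396439e-01,  4.91564829e-01,  1.55948979e+00,  1.22217552e-05,
        1.09172434e+00, -1.05576774e-01]), 'qvel': array([-0.00115251, -0.00144189, -0.00036923,  0.00032833,  0.00162765,
       -0.00027653]), 'tau': array([-3.45724802e-04, -6.12653518e+01, -2.58165282e+01,  6.92311605e-02,
        4.82489762e-02,  7.50131630e-05]), 'eef_pos': array([283.32853514, 556.7873616 , 214.04459414]), 'tcp_rot': array([-3.14041410e+00, -1.35792513e-04,  2.67076382e+00]), 'ft_force': array([0.76158531, 0.58105894, 0.47969438]), 'moment': array([ 0.00352457, -0.02629431,  0.03049199]), 'grip_force': 0.0, 'opening': 0.9986282160090482}
top [[367.8, 0.0, 251.0], [0.0, 367.8, 187.6], [0.0, 0.0, 1.0]] [[-0.015, -1.0, 0.009, 0.88], [0.981, -0.012, 0.192, -520.99], [-0.192, 0.012, 0.981, -1047.775], [0.0, 0.0, 0.0, 1.0]]
plate_top [265.7 170.2] 0.58 [571. -51.  60.]
corner [227.2 131.4] 0.6 [693.  64.  63.]
corner [195.7 174.4] 0.57 [558. 156.  75.]
tray_floor [329.5 183.7] 0.75 [ 539. -252.    7.]
tray_floor [140.  133.9] 0.2 [711. 347.  -2.]
pad_top [140.7 194.4] 0.7
[... 1571 characters left out ...]
chip0_mid [220.4 160.9] 0.39 [418. 213.   8.]
chip0_mid [184.7 148.2] 0.27 [302. 295.   5.]
bottle [296.2 169.5] 0.6 [631.  83.  61.]
spool [342.8 226.4] 0.59 [724. -97.  14.]
spool [269.8 170.6] 0.16 [558.  92.  54.]
jar [271.2 168.7] 0.58 [562.  91.  61.]
driver [248.8 192.3] 0.46 [494.  -6.  60.]
driver [269.9 285.2] 0.34 [ 525. -255.    6.]
driver [238.4 126.3] 0.15 [479. 322.  66.]
tweezers [211.8 221.6] 0.53 [397. -55.   8.]
tweezers [279.2 231.7] 0.33 [ 555. -147.   56.]
reel [304.3 135.9] 0.62 [656. 138. 136.]
reel [305.3 239.8] 0.38 [ 611. -176.   57.]
reel [297.5 170. ] 0.38 [634.  80.  62.]
sparepcb [183.4 147.1] 0.6 [297. 303.   4.]
sparepcb [277.8 233.1] 0.26 [ 551. -154.   59.]
```

View pics/top0.png

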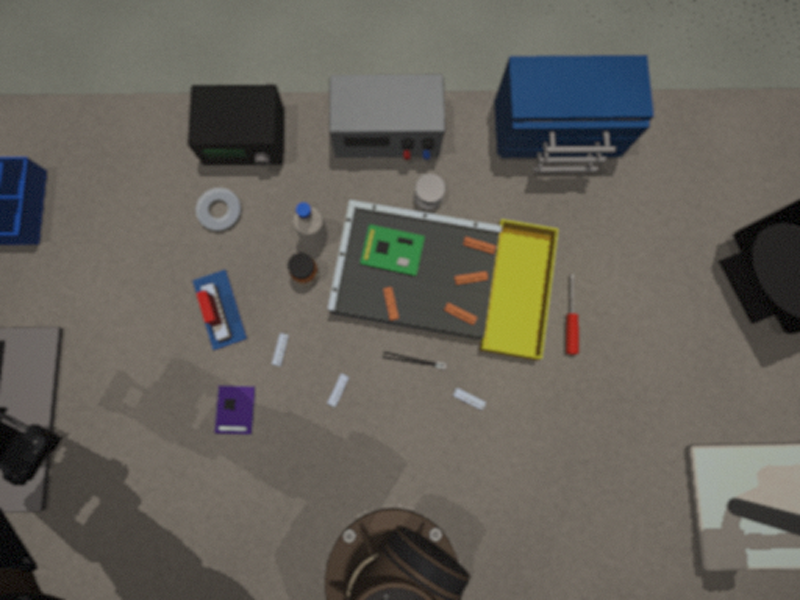

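View pics/side0.png

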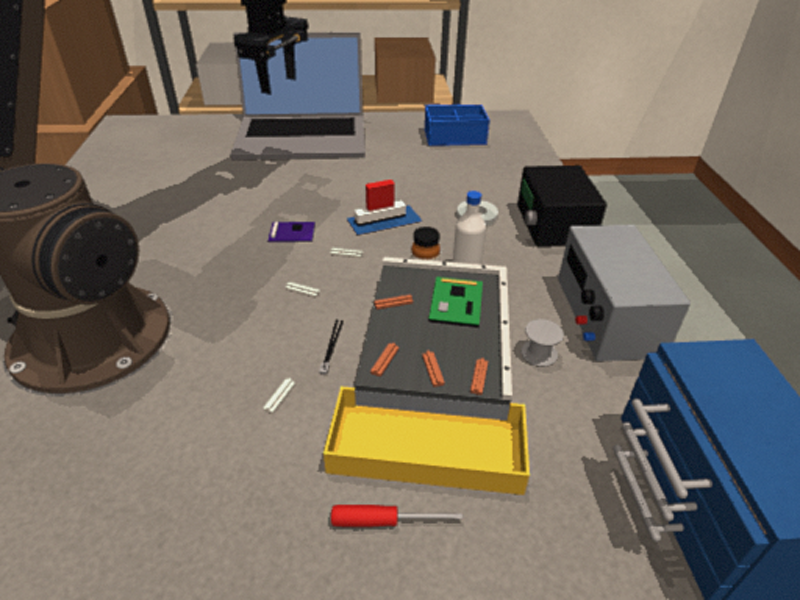

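The top view shows the plate with the green board at (393,250), the offcuts at (480,244), (471,278), (461,313) and (391,303), and the tray at (520,290). The scraper is at (212,310); the jar and bottle stand just left of the fence, and the spool is behind it. Next I'll measure the poses.

```bash
cat > m.py <<'E'
from h import *
def rect(P):
    (x,y),(w,h),a=cv2.minAreaRect(P.astype(np.float32)); a=np.deg2rad(a)
    if w<h: w,h,a=h,w,a+np.pi/2
    return np.round([x,y],1),np.round([w,h],1),round((a+np.pi/2)%np.pi-np.pi/2,3)
def raywld(c,m,z):
    v,u=np.nonzero(m); return np.array([world(c,a,b,z)[:2] for a,b in zip(u,v)])
def comps(m,mn):
    n,l,s,_=cv2.connectedComponentsWithStats(m.astype(np.uint8)); return [l==i for i in range(1,n) if s[i,4]>=mn]
def masks(c):
    hsv=cv2.cvtColor(c["color"],cv2.COLOR_RGB2HSV).astype(int);P=cloud(c);H,S,V=[hsv[...,i] for i in range(3)]
    reg=(P[...,0]>400)&(P[...,0]<760)&(P[...,1]>-330)&(P[...,1]<450)&(P[...,2]>-15)
    return H,S,V,P,reg
def look(n,plate=True):
    c=cam(n);H,S,V,P,reg=masks(c)
    r={}
    for name,m,z,mn in(("chip",reg&(H<14)&(S>110)&(V>90)&(P[...,1]<110),None,25),("board",reg&(H>45)&(H<80)&(S>110)&(P[...,1]<150),58,60),
        ("handle",reg&((H<6)|(H>174))&(S>150)&(P[...,1]>-300)&(P[...,2]>20),None,15),("tray",reg&(H>22)&(H<34)&(S>150)&(P[...,1]<-100),None,200),("pad",reg&(H>100)&(H<125)&(S>100)&(P[...,1]>240),4,30)):
        for k in comps(m,mn):
            zz=np.median(P[k][:,2]); print(n,name,k.sum(),"z",zz.round(1),"ray",*rect(raywld(c,k,z if z else zz)),"med",np.median(P[k],0).round(0))
    return c,H,S,V,P,reg
if __name__=="__main__":
    for n in("top","side"):
        c,H,S,V,P,reg=look(n)
        for name,m in(("dark",reg&(V<95)&(abs(P[...,2]-52)<9)&(S<90)&(P[...,1]<140)),("fence",reg&(V>130)&(S<50)&(abs(P[...,2]-60)<9)&(P[...,1]<130)),("foot",reg&(V>130)&(S<60)&(P[...,1]>240)&(P[...,0]<600)&(P[...,2]>15))):
            for k in comps(m,60 if name!="foot" else 15): print(n,name,k.sum(),rect(P[k][:,:2]),np.median(P[k],0).round(1))
E
python3 m.py
```

```text
top chip 122 z 56.1 ray [ 613.  -174.8] [61.6 19. ] 1.269 med [ 613. -175.   56.]
top chip 126 z 56.3 ray [ 548.7 -156.4] [62.4 18.5] -1.438 med [ 549. -156.   56.]
top chip 127 z 56.7 ray [500.8  -2.4] [63.1 17.7] 0.203 med [500.  -3.  57.]
top chip 130 z 56.8 ray [ 479.6 -133.3] [63.  17.5] 1.084 med [ 480. -133.   57.]
top board 727 z 57.9 ray [605.4  -7.1] [107.9  80.6] 1.339 med [603. -10.  58.]
top handle 166 z 89.3 ray [491.6 333. ] [64.5 23. ] 0.355 med [490. 333.  89.]
top tray 2809 z 5.3 ray [ 530.  -258.9] [254.2 118.4] -0.188 med [ 522. -259.    5.]
top pad 516 z 4.2 ray [502.9 336.3] [145.9  65.9] 0.327 med [507. 324.   4.]
top dark 4738 (array([564.4, -54.8]), array([283.8, 209.7]), np.float64(1.38)) [547.  -70.1  50. ]
top fence 90 (array([685.2,  55.3]), array([46.2, 36.9]), np.float64(1.423)) [693.6  64.5  59.6]
top fence 123 (array([682.9, -20.8]), array([94.3, 13.4]), np.float64(1.377)) [682.3 -20.7  59.9]
top fence 123 (array([ 663.6, -119.6]), array([95.2, 12.9]), np.float64(1.384)) [ 664.  -120.6   60.1]
top fence 74 (array([630.5,  83.3]), array([62.1, 10.6]), 
[... 885 characters left out ...]
.1  57.1] 1.543 med [494. 329.  71.]
side tray 3194 z 6.1 ray [ 529.4 -246.3] [256.2  77.1] -0.192 med [ 532. -249.    6.]
side pad 278 z 5.4 ray [503.4 335.2] [148.   66.9] 0.308 med [507. 320.   5.]
side dark 5133 (array([567.6, -57.2]), array([292.1, 218. ]), np.float64(1.391)) [549.8 -96.6  51. ]
side fence 70 (array([650.7, 124.5]), array([38.6, 10. ]), np.float64(-0.016)) [650.9 124.4  59.7]
side fence 754 (array([571.5, -50.9]), array([305.4, 219.5]), np.float64(1.383)) [655.8   2.1  60.8]
side fence 123 (array([731.3, -93.7]), array([54.7, 41.6]), np.float64(-0.132)) [731.4 -91.8  51.8]
side foot 209 (array([495.9, 333.9]), array([108.9,  28.5]), np.float64(0.35)) [493.9 327.   28.4]
```

Call:
{"name": "step_arm", "arguments": {"increments": [{"slide": [-0.058, -0.021, 0], "roll": -0.166}, {"slide": [-0.116, -0.042, 0], "roll": -0.332}, {"slide": [-0.174, -0.063, 0], "roll": -0.498}, {"slide": [-0.232, -0.084, 0], "roll": -0.664}, {"slide": [-0.2887, -0.1045, 0], "roll": -0.826}], "fingers": 1.0}}

```text
t: 2.22
eef_pos: [494.6, 331.3, 214.8]
tcp_rot: [3.141, 0.001, -2.781]
ft_force: [1.4, 0.8, 0.8]
opening: 1.0
grip_force: 0.0
```

Call:
{"name": "step_arm", "arguments": {"increments": [{"slide": [0, 0, 0.03], "roll": 0}, {"slide": [0, 0, 0.06], "roll": 0}, {"slide": [0, 0, 0.06], "roll": 0}]}}

```text
t: 2.6
eef_pos: [492.7, 332.4, 153.1]
tcp_rot: [-3.141, -0.004, -2.787]
ft_force: [-0.2, -0.1, 1.3]
opening: 0.997
grip_force: 0.0
```

Run:
```python
from h import *
s=state();print(s["t"],s["eef_pos"],s["tcp_rot"],s["joints"])
c=cam("side");P=cloud(c);hsv=cv2.cvtColor(c["color"],cv2.COLOR_RGB2HSV).astype(int)
for m in mark_of("side","scraper_grip")[:2]+mark_of("top","scraper_grip")[:2]:
    print(m["confidence"],m["uv"],pix(c,[493.5,333,61]))
cv2.imwrite("pics/s1.png",cv2.resize(c["color"][70:200,170:330,::-1],(640,520),interpolation=cv2.INTER_CUBIC))
```

```text
2.6 [492.74490373 332.36618593 153.08177645] [-3.14120426 -0.00354759 -2.78678212] [ 4.82285582e-01  5.16247011e-01  1.70135952e+00  8.21824948e-05
  9.27554305e-01 -1.44337137e+00]
0.89 [240.0, 125.5] [242.64869781 125.79285041]
0.84 [130.1, 197.1] [242.64869781 125.79285041]
0.3 [361.3, 199.7] [242.64869781 125.79285041]
```

View pics/s1.png

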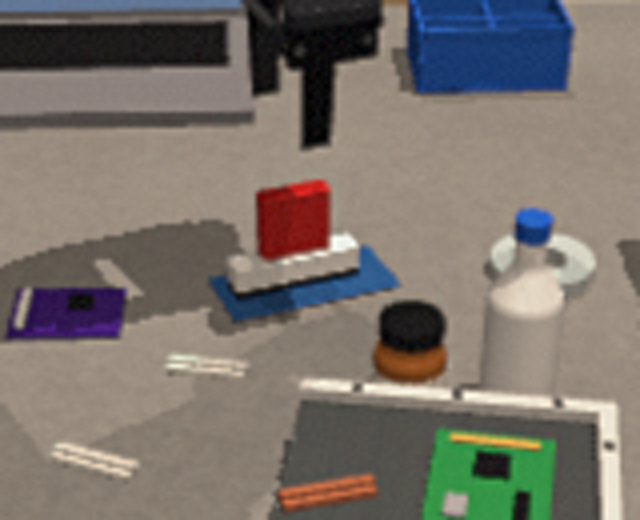

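The crop shows the gripper centred over the red handle (handle centre at (293,222), near finger at (318,150), offset only across the handle's thickness). I'll descend and grip.

Call:
{"name": "step_arm", "arguments": {"increments": [{"slide": [0, 0, 0.05], "roll": 0}, {"slide": [0, 0, 0.085], "roll": 0}, {"slide": [0, 0, 0.1085], "roll": 0}, {"slide": [0, 0, 0.1085], "roll": 0}]}}

```text
t: 3.25
eef_pos: [493.2, 333.1, 46.0]
tcp_rot: [-3.141, -0.001, -2.786]
ft_force: [-1.2, 0.6, 0.1]
opening: 0.998
grip_force: 0.0
```

Call:
{"name": "step_arm", "arguments": {"increments": [{"slide": [0, 0, 0], "roll": 0}, {"slide": [0, 0, 0], "roll": 0}, {"slide": [0, 0, 0], "roll": 0}, {"slide": [0, 0, 0], "roll": 0}, {"slide": [0, 0, 0], "roll": 0}], "fingers": 0.0}}

```text
t: 3.88
eef_pos: [493.4, 333.0, 46.3]
tcp_rot: [3.142, 0.0, -2.786]
ft_force: [0.1, 0.3, -0.2]
opening: 0.529
grip_force: 0.0
```

Call:
{"name": "step_arm", "arguments": {"increments": [{"slide": [0, 0, 0], "roll": 0}, {"slide": [0, 0, 0], "roll": 0}]}}

```text
t: 4.12
eef_pos: [493.4, 332.9, 46.1]
tcp_rot: [3.142, -0.0, -2.786]
ft_force: [0.3, 0.1, 0.5]
opening: 0.321
grip_force: 0.0
```

Call:
{"name": "step_arm", "arguments": {"increments": [{"slide": [0, 0, 0], "roll": 0}, {"slide": [0, 0, 0], "roll": 0}, {"slide": [0, 0, 0], "roll": 0}]}}

```text
t: 4.5
eef_pos: [493.4, 333.0, 46.1]
tcp_rot: [3.142, 0.0, -2.786]
ft_force: [-0.2, 0.3, 0.5]
opening: 0.211
grip_force: 30.0
```

Call:
{"name": "step_arm", "arguments": {"increments": [{"slide": [0, 0, -0.03], "roll": 0}, {"slide": [0, 0, -0.08], "roll": 0}, {"slide": [0, 0, -0.13], "roll": 0}, {"slide": [0, 0, -0.13], "roll": 0}]}}

```text
t: 5.0
eef_pos: [494.5, 333.6, 179.7]
tcp_rot: [3.141, 0.006, -2.786]
ft_force: [-0.8, -0.2, -2.3]
opening: 0.209
grip_force: 30.0
```

Run:
```python
from m import *
s=state();print(s["eef_pos"],s["tcp_rot"],s["opening"],s["grip_force"])
for n in("side","top"):
    c=cam(n);H,S,V,P,reg=masks(c);q=P[(S<70)&(V>110)&(abs(P[...,0]-493)<75)&(abs(P[...,1]-333)<45)&(P[...,2]>110)&(P[...,2]<180)]
    e=np.array([np.cos(.355),np.sin(.355)]);f=np.array([-e[1],e[0]]);
    a=(q[:,:2]-[493.4,333])@e;b=(q[:,:2]-[493.4,333])@f;print(n,len(q),a.min(),a.max(),b.min(),b.max(),q[:,2].min(),q[:,2].max(),rect(q[:,:2]))
cv2.imwrite("pics/s2.png",cv2.resize(cam("side")["color"][40:180,170:330,::-1],(640,560),interpolation=cv2.INTER_CUBIC))
```

```text
[494.52412752 333.57461976 179.67285219] [ 3.14079107  0.00628857 -2.78628728] 0.20852085948419985 29.99681442975998
side 269 -52.008900163269885 57.9943204453539 -16.23433430393378 12.733438361231261 140.66496308136018 176.52402972631717 (array([496.8, 332.4]), array([110.,  29.]), np.float64(0.354))
top 82 -52.69200716921198 -25.076243536961762 -11.994691375668637 10.547378256299282 159.07392559094873 167.76001913053975 (array([457.2, 318.8]), array([27.6, 22.5]), np.float64(0.358))
```

View pics/s2.png

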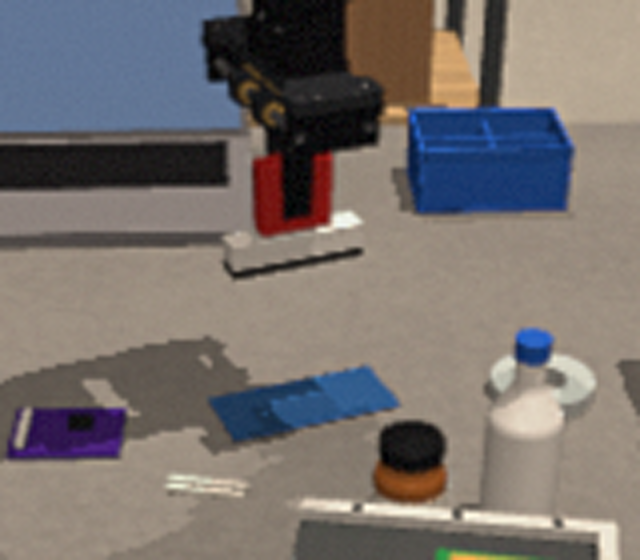

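The crop shows the scraper held level and upright, with the blue pad clear underneath. Next I'll carry it to the near strip behind offcut 0.

Call:
{"name": "step_arm", "arguments": {"increments": [{"slide": [0.018, -0.057, 0], "roll": 0.109}, {"slide": [0.036, -0.114, 0], "roll": 0.218}, {"slide": [0.054, -0.171, 0], "roll": 0.327}, {"slide": [0.072, -0.228, 0], "roll": 0.436}, {"slide": [0.0902, -0.2845, 0], "roll": 0.543}]}}

```text
t: 5.78
eef_pos: [507.0, 33.0, 174.7]
tcp_rot: [-3.141, -0.003, 2.95]
ft_force: [0.4, 0.3, -1.8]
opening: 0.211
grip_force: 30.0
```

Call:
{"name": "step_arm", "arguments": {"increments": [{"slide": [0, 0, 0], "roll": 0}, {"slide": [0, 0, 0.03], "roll": 0}, {"slide": [0, 0, 0.06], "roll": 0}, {"slide": [0, 0, 0.06], "roll": 0}]}}

```text
t: 6.28
eef_pos: [506.3, 35.6, 113.8]
tcp_rot: [-3.141, -0.006, 2.955]
ft_force: [0.3, -0.1, -0.6]
opening: 0.212
grip_force: 30.0
```

Run:
```python
from m import *
s=state();print(s["eef_pos"],s["tcp_rot"],s["opening"],s["grip_force"])
C=np.array([571.5,-50.5]);R=np.array([[.982,-.187],[.187,.982]])  # columns... rows ex, ey
print("plate xy",R@(s["eef_pos"][:2]-C))
for n in("side","top"):
    c=cam(n);H,S,V,P,reg=masks(c)
    m=reg&(H>100)&(H<125)&(S>100)&(P[...,1]>240)&(P[...,2]<15)
    k=max(comps(m,30),key=lambda k:k.sum());print("pad",n,rect(raywld(c,k,4.)),np.median(P[k],0))
    q=P[(S<70)&(V>110)&(P[...,2]>80)&(P[...,2]<112)&(P[...,0]<620)&(abs(P[...,1]-35)<40)]; q=(q[:,:2]-C)@R.T
    print(n,len(q),q.min(0) if len(q) else 0,q.max(0) if len(q) else 0)
cv2.imwrite("pics/s3.png",cv2.resize(cam("side")["color"][100:300,160:400,::-1],(720,600),interpolation=cv2.INTER_CUBIC))
```

```text
[506.28677939  35.64160889 113.8134134 ] [-3.14103843 -0.005581    2.955049  ] 0.2121671856255403 29.996834099292755
plate xy [-80.14786351  72.39618768]
pad side (array([444.4, 321.9]), array([74.7, 37. ]), np.float64(1.519)) [447.12623369 321.28821004   5.16055562]
side 383 [-131.92739006   57.3282314 ] [-22.68536763  85.70507042]
pad top (array([503. , 336.5]), array([145.8,  65.7]), np.float64(0.324)) [501.72689273 335.91961236   4.17838099]
top 0 0 0
```

View pics/s3.png

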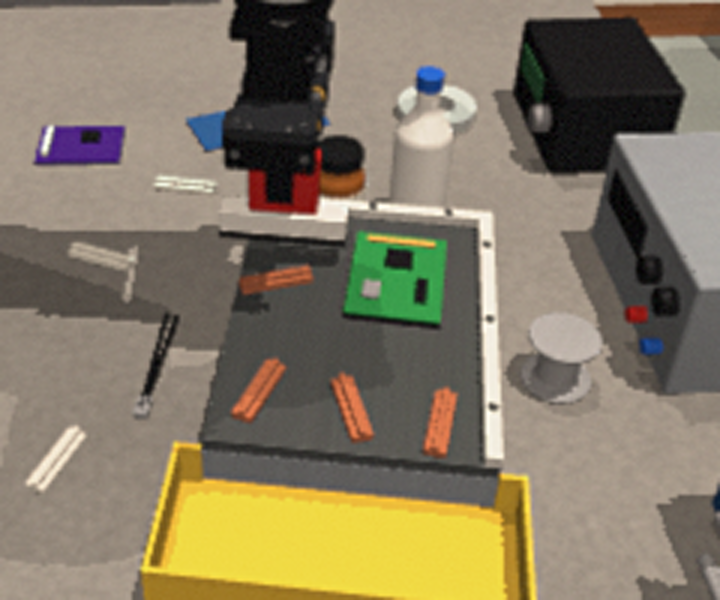

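Call:
{"name": "step_arm", "arguments": {"increments": [{"slide": [0.004, 0, 0.012], "roll": 0}, {"slide": [0.004, 0, 0.0234], "roll": 0}, {"slide": [0.004, 0, 0.0234], "roll": 0}]}}

```text
t: 6.8
eef_pos: [503.6, 35.6, 92.0]
tcp_rot: [3.142, -0.001, 2.954]
ft_force: [-0.5, -0.0, -1.8]
opening: 0.207
grip_force: 30.0
```

Call:
{"name": "step_arm", "arguments": {"increments": [{"slide": [0, -0.012, 0], "roll": 0}, {"slide": [0, -0.024, 0], "roll": 0}, {"slide": [0, -0.036, 0], "roll": 0}, {"slide": [0, -0.048, 0], "roll": 0}, {"slide": [0, -0.06, 0], "roll": 0}]}}

```text
t: 7.42
eef_pos: [492.5, -24.3, 92.8]
tcp_rot: [3.141, 0.0, 2.953]
ft_force: [0.3, 0.5, -1.5]
opening: 0.207
grip_force: 30.0
```

Call:
{"name": "step_arm", "arguments": {"increments": [{"slide": [0, -0.012, 0], "roll": 0}, {"slide": [0, -0.024, 0], "roll": 0}, {"slide": [0, -0.036, 0], "roll": 0}, {"slide": [0, -0.048, 0], "roll": 0}, {"slide": [0, -0.06, 0], "roll": 0}]}}

```text
t: 8.05
eef_pos: [481.3, -83.1, 92.7]
tcp_rot: [3.141, 0.0, 2.954]
ft_force: [-1.3, 0.1, -0.3]
opening: 0.209
grip_force: 30.0
```

```bash
cat > q.py <<'E'
from m import *
s=state();print(s["t"],s["eef_pos"],s["tcp_rot"],s["ft_force"])
C=np.array([571.5,-50.5]);R=np.array([[.982,-.187],[.187,.982]])
print("plate xy",R@(s["eef_pos"][:2]-C))
c=cam("side");H,S,V,P,reg=masks(c)
for name,m,mn in(("chip",(P[...,0]>400)&(P[...,0]<760)&(abs(P[...,1]+120)<250)&(P[...,2]>-20)&(P[...,2]<68)&(H<14)&(S>110)&(V>60),12),("board",reg&(H>45)&(H<80)&(S>110)&(P[...,1]<150),60)):
    for k in comps(m,mn):
        z=np.median(P[k][:,2]);r=rect((raywld(c,k,min(z,58))-C)@R.T);print(name,k.sum(),"z",z.round(),*r)
E
python3 q.py
```

```text
8.05 [481.27569735 -83.07702564  92.73479736] [3.14148438e+00 8.01928020e-05 2.95376369e+00] [-1.28263377  0.08777347 -0.34152476]
plate xy [-82.50836141 -48.86258377]
chip 347 z 58.0 [ -80.5 -101.6] [84.4 62.9] -1.538
chip 181 z 57.0 [  -2.9 -108.9] [71.2 18.8] -1.233
chip 176 z 57.0 [  64.3 -116. ] [70.8 17.3] 1.441
chip 551 z 24.0 [ -67.8 -330.9] [79.5 28.2] 0.121
board 705 z 59.0 [25.3 48.4] [114.2  80.6] 1.528
```

Call:
{"name": "step_arm", "arguments": {"increments": [{"slide": [0, -0.01, 0], "roll": 0}, {"slide": [0, -0.02, 0], "roll": 0}, {"slide": [0, -0.03, 0], "roll": 0}, {"slide": [0, -0.04, 0], "roll": 0}, {"slide": [0, -0.05, 0], "roll": 0}]}}

```text
t: 8.72
eef_pos: [471.9, -132.1, 92.7]
tcp_rot: [3.142, -0.0, 2.954]
ft_force: [0.7, -0.1, -1.4]
opening: 0.207
grip_force: 30.0
```

```bash
python3 q.py
```

```text
8.725 [ 471.94267134 -132.08672626   92.70033285] [ 3.14151600e+00 -2.16945267e-05  2.95380462e+00] [ 0.70773272 -0.14055441 -1.35061294]
plate xy [-82.50857893 -98.73538564]
chip 181 z 58.0 [  -2.9 -109.4] [71.1 18.7] -1.236
chip 175 z 57.0 [  64.3 -116.1] [70.8 17.3] 1.444
chip 396 z 57.0 [ -78.6 -149.4] [84.4 61.5] -1.454
chip 556 z 24.0 [ -67.8 -330.8] [79.5 28.2] 0.121
board 702 z 59.0 [25.3 48.5] [113.9  80.6] 1.528
```

Call:
{"name": "step_arm", "arguments": {"increments": [{"slide": [0, -0.01, 0], "roll": 0}, {"slide": [0, -0.02, 0], "roll": 0}, {"slide": [0, -0.03, 0], "roll": 0}, {"slide": [0, -0.042, 0], "roll": 0}, {"slide": [0, -0.054, 0], "roll": 0}]}}

```text
t: 9.4
eef_pos: [461.9, -185.3, 92.7]
tcp_rot: [3.142, 0.0, 2.954]
ft_force: [0.4, 0.0, -2.0]
opening: 0.207
grip_force: 30.0
```

Call:
{"name": "step_arm", "arguments": {"increments": [{"slide": [0, -0.005, 0], "roll": 0}, {"slide": [0, -0.005, 0], "roll": 0}]}}

```text
t: 9.65
eef_pos: [461.0, -189.7, 92.7]
tcp_rot: [3.141, -0.0, 2.953]
ft_force: [-0.4, -0.5, -2.1]
opening: 0.209
grip_force: 30.0
```

```bash
python3 q.py
```

```text
9.65 [ 460.97167654 -189.71514842   92.67607653] [ 3.14148398e+00 -1.93850520e-05  2.95313204e+00] [-0.39213226 -0.53092982 -2.09770215]
plate xy [ -82.50558088 -157.37807223]
chip 182 z 57.0 [  -2.9 -109. ] [71.2 18.7] -1.236
chip 176 z 57.0 [  64.3 -115.9] [70.8 17.3] 1.444
chip 283 z 17.0 [ -80.3 -200.1] [71.5 60.3] -1.446
chip 558 z 24.0 [ -67.8 -330.8] [79.5 28.2] 0.121
board 706 z 59.0 [25.3 48.3] [114.3  80.6] 1.528
```

Call:
{"name": "step_arm", "arguments": {"increments": [{"slide": [0, 0, -0.035], "roll": 0}, {"slide": [-0.039, 0.037, -0.035], "roll": 0}, {"slide": [-0.078, 0.075, -0.035], "roll": 0}, {"slide": [-0.1175, 0.112, -0.035], "roll": 0}, {"slide": [-0.1175, 0.112, -0.035], "roll": 0}]}}

```text
t: 10.32
eef_pos: [599.5, -98.8, 127.3]
tcp_rot: [3.141, 0.001, 2.957]
ft_force: [0.1, -0.7, -1.4]
opening: 0.205
grip_force: 30.0
```

Call:
{"name": "step_arm", "arguments": {"increments": [{"slide": [0, 0, 0.018], "roll": 0}, {"slide": [0, 0, 0.035], "roll": 0}, {"slide": [0, 0, 0.035], "roll": 0}]}}

```text
t: 10.7
eef_pos: [596.6, -101.4, 91.6]
tcp_rot: [3.141, -0.002, 2.953]
ft_force: [-0.8, -0.2, -0.9]
opening: 0.208
grip_force: 30.0
```

Call:
{"name": "step_arm", "arguments": {"increments": [{"slide": [0, -0.01, 0], "roll": 0}, {"slide": [0, -0.022, 0], "roll": 0}, {"slide": [0, -0.034, 0], "roll": 0}, {"slide": [0, -0.046, 0], "roll": 0}, {"slide": [0, -0.058, 0], "roll": 0}]}}

```text
t: 11.32
eef_pos: [586.4, -159.2, 92.8]
tcp_rot: [3.141, 0.0, 2.954]
ft_force: [0.1, 1.1, -2.1]
opening: 0.21
grip_force: 30.0
```

```bash
python3 q.py
```

```text
11.325 [ 586.40934502 -159.20358439   92.79705579] [3.14147468e+00 1.43342284e-04 2.95353566e+00] [ 0.12558779  1.05233432 -2.08344719]
plate xy [  34.96854709 -103.95887236]
chip 194 z 58.0 [  -1.7 -147.1] [69.8 18.6] -1.188
chip 201 z 57.0 [  67.8 -147.2] [69.5 17.8] 1.568
chip 278 z 17.0 [ -81.5 -198.7] [74.3 58.1] -1.444
chip 551 z 24.0 [ -67.8 -330.9] [79.4 28.2] 0.121
board 145 z 59.0 [-8.  50.7] [112.4  15.1] 1.541
```

Call:
{"name": "step_arm", "arguments": {"increments": [{"slide": [0, -0.011, 0], "roll": 0}, {"slide": [0, -0.022, 0], "roll": 0}, {"slide": [0, -0.033, 0], "roll": 0}, {"slide": [0, -0.044, 0], "roll": 0}, {"slide": [0, -0.055, 0], "roll": 0}]}}

```text
t: 12.0
eef_pos: [576.2, -213.1, 92.7]
tcp_rot: [3.142, 0.0, 2.954]
ft_force: [0.2, 1.0, -1.1]
opening: 0.212
grip_force: 30.0
```

Call:
{"name": "step_arm", "arguments": {"increments": [{"slide": [0, 0, 0], "roll": 0}, {"slide": [0, 0, -0.035], "roll": 0}, {"slide": [0, 0, -0.035], "roll": 0}]}}

```text
t: 12.38
eef_pos: [577.3, -212.5, 129.8]
tcp_rot: [-3.141, 0.004, 2.954]
ft_force: [0.3, -0.3, -1.2]
opening: 0.209
grip_force: 30.0
```

```bash
python3 q.py
python3 - <<'E'
from m import *
for n in("side","top"): cv2.imwrite(f"pics/{n}4.png",cv2.resize(cam(n)["color"][100:300,160:400,::-1],(720,600),interpolation=cv2.INTER_CUBIC))
E
```

```text
12.375 [ 577.28177917 -212.52861207  129.75248354] [-3.14066435  0.00372975  2.95401503] [ 0.25324286 -0.28545696 -1.16410431]
plate xy [  35.9770576  -158.03090435]
chip 215 z 37.0 [  68.2 -170.5] [79.8 17.6] 1.499
chip 283 z 17.0 [ -81.5 -198.6] [74.3 58.1] -1.444
chip 142 z 17.0 [ -29.7 -198.1] [60.  13.3] -0.029
chip 556 z 24.0 [ -68.3 -330.9] [80.4 28.2] 0.121
board 147 z 59.0 [-6.9 50.6] [112.5  17. ] 1.515
```

View pics/side4.png

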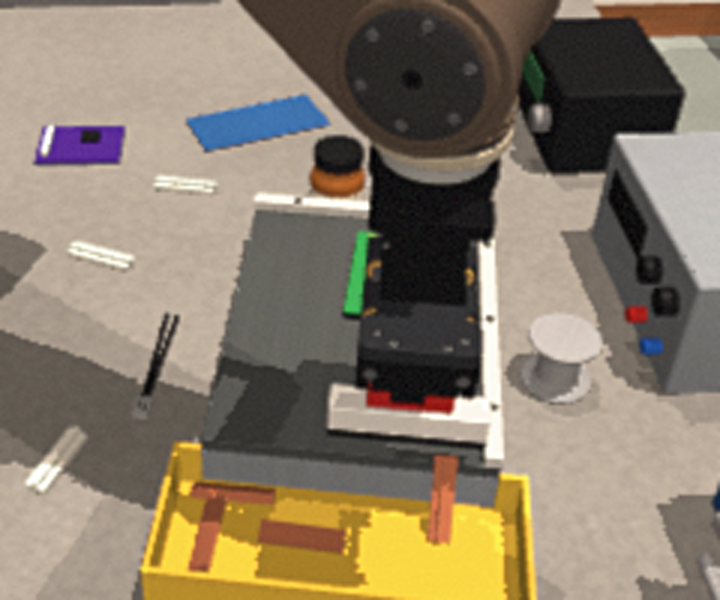

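The side view shows three offcuts flat in the tray and the fourth leaning against the plate edge at (443,500). I'll check its geometry.

Run:
```python
from m import *
C=np.array([571.5,-50.5]);R=np.array([[.982,-.187],[.187,.982]])
c=cam("side");H,S,V,P,reg=masks(c)
q=P[(H<14)&(S>110)&(V>60)&(P[...,2]<68)&(P[...,2]>-10)&(P[...,0]>400)&(P[...,0]<760)]
p=np.c_[(q[:,:2]-C)@R.T,q[:,2]];p=p[(p[:,0]>40)&(p[:,0]<95)&(p[:,1]<-100)&(p[:,1]>-260)]
for y in range(-215,-135,6):
    k=p[abs(p[:,1]-y)<3]
    if len(k):print(y,len(k),k[:,0].min().round(),k[:,0].max().round(),k[:,2].min().round(),k[:,2].max().round())
```

```text
-191 10 62.0 71.0 11.0 16.0
-185 31 61.0 75.0 10.0 26.0
-179 35 61.0 75.0 16.0 38.0
-173 27 62.0 77.0 26.0 42.0
-167 39 61.0 77.0 31.0 50.0
-161 32 61.0 76.0 40.0 58.0
-155 30 61.0 77.0 50.0 61.0
-149 8 61.0 77.0 29.0 59.0
-143 2 64.0 66.0 50.0 51.0
```

Call:
{"name": "step_arm", "arguments": {"increments": [{"slide": [0, 0.02, 0], "roll": 0}, {"slide": [0, 0.038, 0], "roll": 0}, {"slide": [0, 0.038, 0.018], "roll": 0}, {"slide": [0, 0.038, 0.035], "roll": 0}, {"slide": [0, 0.038, 0.035], "roll": 0}]}}

```text
t: 13.2
eef_pos: [583.1, -174.3, 91.4]
tcp_rot: [3.141, -0.002, 2.954]
ft_force: [0.6, 0.1, -1.6]
opening: 0.206
grip_force: 30.0
```

Call:
{"name": "step_arm", "arguments": {"increments": [{"slide": [0, -0.01, 0], "roll": 0}, {"slide": [0, -0.02, 0], "roll": 0}, {"slide": [0, -0.03, 0], "roll": 0}, {"slide": [0, -0.04, 0], "roll": 0}, {"slide": [0, -0.05, 0], "roll": 0}]}}

```text
t: 13.82
eef_pos: [573.9, -225.0, 92.8]
tcp_rot: [3.142, 0.0, 2.953]
ft_force: [-0.4, -0.1, -1.5]
opening: 0.211
grip_force: 30.0
```

Call:
{"name": "step_arm", "arguments": {"increments": [{"slide": [0, -0.01, 0], "roll": 0}, {"slide": [0, -0.02, 0], "roll": 0}, {"slide": [0, -0.03, 0], "roll": 0}, {"slide": [0, -0.03, 0], "roll": 0}]}}

```text
t: 14.32
eef_pos: [568.3, -254.3, 92.7]
tcp_rot: [3.142, 0.0, 2.953]
ft_force: [-0.4, 1.2, -1.4]
opening: 0.209
grip_force: 30.0
```

```bash
python3 q.py
```

```text
14.325 [ 568.3214781  -254.28075739   92.66480792] [3.14152333e+00 9.10628190e-05 2.95292796e+00] [-0.40706323  1.22328311 -1.35468085]
plate xy [  34.98569313 -200.70708735]
chip 284 z 17.0 [ -81.5 -198.6] [74.4 58.1] -1.444
chip 203 z 15.0 [ -29.8 -199.7] [60.5 18.9] -0.036
chip 127 z 16.0 [  68.9 -218.1] [44.  15.5] 1.532
chip 548 z 24.0 [ -67.8 -330.9] [79.5 28.2] 0.121
board 113 z 59.0 [-8.3 41.5] [93.9 15.1] 1.541
```

Call:
{"name": "step_arm", "arguments": {"increments": [{"slide": [0, 0, -0.04], "roll": 0}, {"slide": [0.004, 0.057, -0.04], "roll": 0}, {"slide": [0.008, 0.114, -0.04], "roll": 0}, {"slide": [0.013, 0.17, -0.04], "roll": 0}, {"slide": [0.013, 0.17, -0.04], "roll": 0}]}}

```text
t: 15.0
eef_pos: [587.5, -80.3, 132.9]
tcp_rot: [3.141, -0.0, 2.958]
ft_force: [0.2, -0.4, -1.3]
opening: 0.213
grip_force: 30.0
```

Call:
{"name": "step_arm", "arguments": {"increments": [{"slide": [0, 0, 0.02], "roll": 0}, {"slide": [0, 0, 0.04], "roll": 0}, {"slide": [0, 0, 0.04], "roll": 0}]}}

```text
t: 15.38
eef_pos: [587.0, -84.5, 91.8]
tcp_rot: [3.141, -0.002, 2.953]
ft_force: [0.2, -0.5, -2.0]
opening: 0.207
grip_force: 30.0
```

Call:
{"name": "step_arm", "arguments": {"increments": [{"slide": [0, 0.009, 0], "roll": 0}, {"slide": [0, 0.016, 0], "roll": 0}, {"slide": [0, 0.023, 0], "roll": 0}, {"slide": [0, 0.03, 0], "roll": 0}, {"slide": [0, 0.036, 0], "roll": 0}]}}

```text
t: 16.0
eef_pos: [594.3, -48.3, 92.9]
tcp_rot: [3.142, 0.0, 2.954]
ft_force: [0.2, -2.0, -1.3]
opening: 0.208
grip_force: 30.0
```

```bash
python3 q.py
```

```text
16.0 [594.2851516 -48.2886088  92.8752352] [3.14159181e+00 2.33012374e-04 2.95403998e+00] [ 0.16791448 -1.97480051 -1.29481676]
plate xy [21.96148872  6.43240951]
chip 283 z 16.0 [ -81.5 -198.4] [74.4 58.2] -1.444
chip 201 z 16.0 [ -30.  -199.8] [60.8 19. ] -0.036
chip 123 z 16.0 [  67.6 -218. ] [42.6 14.4] -1.568
chip 560 z 24.0 [ -67.8 -330.9] [79.4 28.2] 0.121
```

Call:
{"name": "step_arm", "arguments": {"increments": [{"slide": [0, 0.003, 0], "roll": 0}, {"slide": [0, 0.006, 0], "roll": 0}, {"slide": [0, 0.008, 0], "roll": 0}]}}

```text
t: 16.42
eef_pos: [595.7, -40.9, 92.7]
tcp_rot: [3.142, 0.0, 2.954]
ft_force: [-0.5, -1.7, -0.6]
opening: 0.207
grip_force: 30.0
```

Call:
{"name": "step_arm", "arguments": {"increments": [{"slide": [0, 0.001, 0], "roll": 0}, {"slide": [0, 0.001, 0], "roll": 0}]}}

```text
t: 16.68
eef_pos: [595.8, -40.1, 92.7]
tcp_rot: [-3.141, -0.0, 2.954]
ft_force: [-1.1, -2.7, 0.5]
opening: 0.207
grip_force: 30.0
```

Call:
{"name": "step_arm", "arguments": {"increments": [{"slide": [0, 0.001, 0], "roll": 0}, {"slide": [0, 0.001, 0], "roll": 0}]}}

```text
t: 16.92
eef_pos: [595.8, -40.0, 92.7]
tcp_rot: [-3.14, -0.0, 2.954]
ft_force: [-1.5, -9.0, 0.8]
opening: 0.211
grip_force: 30.0
```

Call:
{"name": "step_arm", "arguments": {"increments": [{"slide": [0, -0.01, 0], "roll": 0}, {"slide": [0, -0.02, 0], "roll": 0}, {"slide": [0, -0.02, -0.025], "roll": 0}, {"slide": [0, -0.02, -0.045], "roll": 0}]}}

```text
t: 17.42
eef_pos: [592.2, -59.0, 138.3]
tcp_rot: [3.141, -0.0, 2.953]
ft_force: [0.2, 0.4, -1.1]
opening: 0.209
grip_force: 30.0
```

Call:
{"name": "step_arm", "arguments": {"increments": [{"slide": [0.012, 0.016, 0], "roll": 0.18}, {"slide": [0.024, 0.032, 0], "roll": 0.36}, {"slide": [0.036, 0.048, 0], "roll": 0.54}, {"slide": [0.048, 0.064, 0], "roll": 0.72}, {"slide": [0.062, 0.0817, 0], "roll": 0.9}]}}

```text
t: 18.05
eef_pos: [546.3, 33.5, 137.7]
tcp_rot: [3.141, -0.0, 2.047]
ft_force: [-0.4, 0.1, -2.0]
opening: 0.208
grip_force: 30.0
```

Call:
{"name": "step_arm", "arguments": {"increments": [{"slide": [0, 0, 0], "roll": 0.18}, {"slide": [0, 0, 0], "roll": 0.36}, {"slide": [0, 0, 0], "roll": 0.54}, {"slide": [0, 0, 0], "roll": 0.671}, {"slide": [0, 0, 0], "roll": 0.671}]}}

```text
t: 18.68
eef_pos: [546.6, 33.0, 137.7]
tcp_rot: [-3.142, -0.0, 1.383]
ft_force: [-0.1, 0.1, -1.6]
opening: 0.212
grip_force: 30.0
```

```bash
python3 q.py
python3 - <<'E'
from m import *
C=np.array([571.5,-50.5]);R=np.array([[.982,-.187],[.187,.982]])
print(state()["joints"])
for n in("side","top"):
    c=cam(n);H,S,V,P,reg=masks(c)
    q=P[(S<70)&(V>110)&(P[...,2]>88)&(P[...,2]<130)&(abs(P[...,0]-550)<80)]; q=(q[:,:2]-C)@R.T; q=q[(abs(q[:,0]+40)<40)&(abs(q[:,1]-75)<80)]
    print(n,len(q),np.percentile(q,[0,3,97,100],axis=0).round(1).tolist() if len(q) else 0)
    m=reg&(H>45)&(H<80)&(S>110)&(P[...,1]<150)
    for k in comps(m,60): print(n,"board",k.sum(),rect((raywld(c,k,58)-C)@R.T))
E
```

```text
18.675 [546.62328826  32.99117008 137.71945105] [-3.14158321e+00 -2.92852781e-04  1.38345899e+00] [-0.08182186  0.08225385 -1.61328313]
plate xy [-40.04177974  77.33638393]
chip 285 z 17.0 [ -81.5 -198.7] [74.3 58.1] -1.444
chip 197 z 16.0 [ -29.9 -200.3] [60.8 18.6] -0.042
chip 122 z 16.0 [  67.6 -218. ] [43.1 14.4] -1.568
chip 562 z 24.0 [ -67.8 -330.8] [79.5 28.2] 0.121
board 638 z 59.0 [21.6 79. ] [110.3  79.8] -1.561
[-6.04216768e-02  4.75946830e-01  1.83389925e+00  3.54444497e-04
  8.31750443e-01  1.24733002e-01]
side 142 [[-51.3, 16.8], [-51.0, 18.5], [-27.7, 71.3], [-27.6, 82.3]]
side board 637 (array([21.9, 78.7]), array([110.6,  79.8]), np.float64(-1.566))
top 0 0
```

Call:
{"name": "step_arm", "arguments": {"increments": [{"slide": [0, 0, 0.022], "roll": 0}, {"slide": [0, 0, 0.045], "roll": 0}, {"slide": [0, 0, 0.045], "roll": 0}]}}

```text
t: 19.2
eef_pos: [546.1, 33.2, 91.8]
tcp_rot: [-3.139, 0.0, 1.384]
ft_force: [1.3, -0.5, -0.3]
opening: 0.21
grip_force: 30.0
```

Call:
{"name": "step_arm", "arguments": {"increments": [{"slide": [0, 0.008, 0], "roll": 0}, {"slide": [0, 0.016, 0], "roll": 0}, {"slide": [0, 0.024, 0], "roll": 0}, {"slide": [0, 0.031, 0], "roll": 0}, {"slide": [0, 0.037, 0], "roll": 0}]}}

```text
t: 19.82
eef_pos: [583.4, 26.3, 92.8]
tcp_rot: [-3.141, -0.0, 1.383]
ft_force: [-1.7, 0.7, -0.2]
opening: 0.212
grip_force: 30.0
```

Call:
{"name": "step_arm", "arguments": {"increments": [{"slide": [0, 0.003, 0], "roll": 0}, {"slide": [0, 0.006, 0], "roll": 0}, {"slide": [0, 0.007, 0], "roll": 0}]}}

```text
t: 20.2
eef_pos: [589.9, 25.0, 92.7]
tcp_rot: [-3.142, -0.0, 1.383]
ft_force: [-1.3, 0.3, -1.0]
opening: 0.209
grip_force: 30.0
```

Call:
{"name": "step_arm", "arguments": {"increments": [{"slide": [0, 0.001, 0], "roll": 0}, {"slide": [0, 0.001, 0], "roll": 0}]}}

```text
t: 20.45
eef_pos: [591.0, 24.8, 92.7]
tcp_rot: [3.141, -0.0, 1.383]
ft_force: [-0.6, -0.1, -1.2]
opening: 0.209
grip_force: 30.0
```

Call:
{"name": "step_arm", "arguments": {"increments": [{"slide": [0, 0.001, 0], "roll": 0}, {"slide": [0, 0.001, 0], "roll": 0}]}}

```text
t: 20.7
eef_pos: [591.4, 24.7, 92.7]
tcp_rot: [-3.141, -0.0, 1.383]
ft_force: [-4.7, 0.4, 1.0]
opening: 0.209
grip_force: 30.0
```

Call:
{"name": "step_arm", "arguments": {"increments": [{"slide": [0, 0.001, 0], "roll": 0}, {"slide": [0, 0.001, 0], "roll": 0}, {"slide": [0, 0.001, 0], "roll": 0}]}}

```text
t: 21.08
eef_pos: [591.5, 24.7, 92.6]
tcp_rot: [-3.139, 0.0, 1.383]
ft_force: [-7.8, 1.2, 3.1]
opening: 0.207
grip_force: 30.0
```

Call:
{"name": "step_arm", "arguments": {"increments": [{"slide": [0, -0.01, 0], "roll": 0}, {"slide": [0, -0.045, 0], "roll": 0}, {"slide": [0, -0.045, -0.045], "roll": 0}, {"slide": [0, -0.09, -0.06], "roll": 0}, {"slide": [0, -0.09, -0.06], "roll": 0}]}}

```text
t: 21.7
eef_pos: [502.7, 41.7, 154.1]
tcp_rot: [3.139, -0.0, 1.383]
ft_force: [0.6, 0.9, -1.2]
opening: 0.209
grip_force: 30.0
```

```bash
cat > b.py <<'E'
from m import *
C=np.array([571.5,-50.5]);R=np.array([[.982,-.187],[.187,.982]])
for n in("side","top"):
    c=cam(n);H,S,V,P,reg=masks(c)
    m=reg&(H>45)&(H<80)&(S>110)&(P[...,1]<150)
    for k in comps(m,60): print(n,"board",k.sum(),rect((raywld(c,k,58)-C)@R.T))
c=cam("side");cv2.imwrite("pics/b1.png",cv2.resize(c["color"][150:230,260:350,::-1],(675,600),interpolation=cv2.INTER_CUBIC))
E
python3 b.py; python3 q.py
```

```text
side board 627 (array([55.7, 79.1]), array([110.7,  78. ]), np.float64(-1.557))
top board 60 (array([91. , 95.9]), array([71.1,  9.9]), np.float64(-1.51))
21.85 [505.05716819  41.21224759 152.81843791] [ 3.14006212e+00 -2.10856388e-04  1.38284617e+00] [-0.22717634 -0.15726145 -0.85395698]
plate xy [-82.39705114  77.63661758]
chip 283 z 17.0 [ -81.5 -198.5] [74.4 58.1] -1.444
chip 196 z 16.0 [ -30.  -200.3] [60.8 18.3] -0.035
chip 123 z 16.0 [  67.6 -218.1] [42.6 14.4] -1.568
chip 550 z 24.0 [ -67.8 -331. ] [79.4 28.1] 0.121
board 624 z 59.0 [56.1 79.3] [110.1  78.8] 1.561
```

View pics/b1.png

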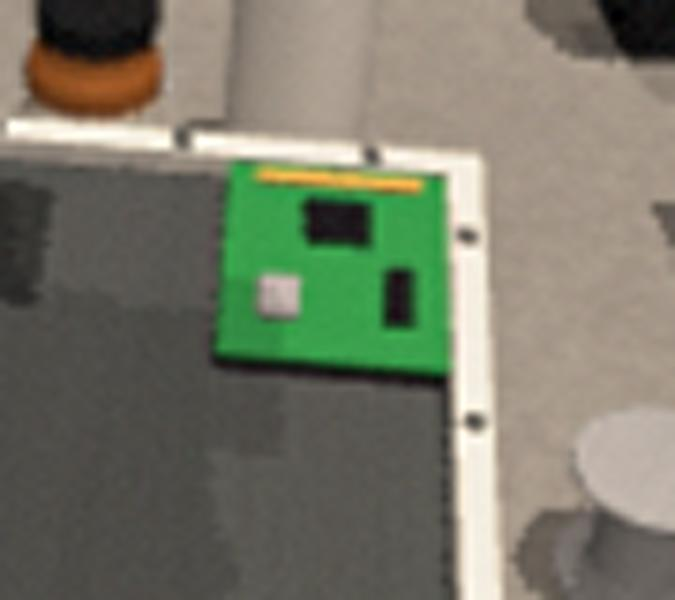

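The board looks seated at the corner (447,170), with possibly a hairline gap at the left fence. I'll make a second light +y push to be sure.

Call:
{"name": "step_arm", "arguments": {"increments": [{"slide": [-0.017, 0.023, 0], "roll": -0.18}, {"slide": [-0.034, 0.046, 0], "roll": -0.36}, {"slide": [-0.052, 0.07, 0], "roll": -0.54}, {"slide": [-0.07, 0.093, 0], "roll": -0.72}, {"slide": [-0.0877, 0.117, 0], "roll": -0.9}]}}

```text
t: 22.52
eef_pos: [604.0, -67.8, 151.8]
tcp_rot: [-3.141, -0.001, 2.288]
ft_force: [-0.1, 1.1, -1.8]
opening: 0.208
grip_force: 30.0
```

Call:
{"name": "step_arm", "arguments": {"increments": [{"slide": [0, 0, 0], "roll": -0.18}, {"slide": [0, 0, 0], "roll": -0.36}, {"slide": [0, 0, 0], "roll": -0.54}, {"slide": [0, 0, 0], "roll": -0.671}, {"slide": [0, 0, 0], "roll": -0.671}]}}

```text
t: 23.15
eef_pos: [603.3, -67.0, 151.9]
tcp_rot: [3.142, -0.001, 2.953]
ft_force: [-0.0, 0.2, -2.1]
opening: 0.207
grip_force: 30.0
```

Call:
{"name": "step_arm", "arguments": {"increments": [{"slide": [0, 0, 0.02], "roll": 0}, {"slide": [0, 0, 0.04], "roll": 0}, {"slide": [0, 0, 0.06], "roll": 0}, {"slide": [0, 0, 0.06], "roll": 0}]}}

```text
t: 23.65
eef_pos: [602.7, -66.8, 91.3]
tcp_rot: [3.141, -0.002, 2.951]
ft_force: [0.5, 1.0, -1.9]
opening: 0.208
grip_force: 30.0
```

Call:
{"name": "step_arm", "arguments": {"increments": [{"slide": [0, 0.007, 0], "roll": 0}, {"slide": [0, 0.014, 0], "roll": 0}, {"slide": [0, 0.02, 0], "roll": 0}, {"slide": [0, 0.024, 0], "roll": 0}, {"slide": [0, 0.024, 0], "roll": 0}]}}

```text
t: 24.28
eef_pos: [607.5, -42.8, 92.9]
tcp_rot: [3.142, 0.0, 2.954]
ft_force: [-0.4, -0.1, -1.2]
opening: 0.208
grip_force: 30.0
```

Call:
{"name": "step_arm", "arguments": {"increments": [{"slide": [0, 0.001, 0], "roll": 0}, {"slide": [0, 0.002, 0], "roll": 0}, {"slide": [0, 0.002, 0], "roll": 0}]}}

```text
t: 24.65
eef_pos: [607.6, -42.3, 92.8]
tcp_rot: [-3.14, -0.0, 2.954]
ft_force: [-1.6, -6.3, -0.6]
opening: 0.212
grip_force: 30.0
```

Call:
{"name": "step_arm", "arguments": {"increments": [{"slide": [0, 0.001, 0], "roll": 0}, {"slide": [0, 0.001, 0], "roll": 0}]}}

```text
t: 24.9
eef_pos: [607.6, -42.1, 92.8]
tcp_rot: [-3.139, -0.0, 2.954]
ft_force: [-4.4, -12.2, -0.4]
opening: 0.207
grip_force: 30.0
```

Call:
{"name": "step_arm", "arguments": {"increments": [{"slide": [0, -0.01, 0], "roll": 0}, {"slide": [0, -0.027, 0], "roll": 0}, {"slide": [0, -0.027, -0.045], "roll": 0}, {"slide": [0, -0.027, -0.085], "roll": 0}, {"slide": [0, -0.027, -0.085], "roll": 0}]}}

```text
t: 25.52
eef_pos: [604.0, -67.7, 180.6]
tcp_rot: [3.141, 0.005, 2.953]
ft_force: [0.3, 0.0, -1.6]
opening: 0.204
grip_force: 30.0
```

Call:
{"name": "step_arm", "arguments": {"increments": [{"slide": [0.045, 0, 0], "roll": 0}, {"slide": [0.09, 0, 0], "roll": 0}, {"slide": [0.13, 0, 0], "roll": 0}, {"slide": [0.13, 0, 0], "roll": 0}]}}

```text
t: 26.02
eef_pos: [472.7, -42.2, 177.1]
tcp_rot: [3.141, -0.002, 2.954]
ft_force: [1.3, 0.3, -2.4]
opening: 0.206
grip_force: 30.0
```

```bash
python3 b.py; python3 q.py
```

```text
side board 627 (array([56. , 78.9]), array([110.2,  78.5]), np.float64(1.57))
top board 361 (array([55.8, 80.7]), array([106.1,  77.6]), np.float64(-1.567))
26.175 [475.95166015 -42.87027162 177.37948641] [3.14145361e+00 2.62587101e-04 2.95353506e+00] [ 0.33530796 -0.94328105 -1.30434557]
plate xy [-95.25522894 -10.37514628]
chip 282 z 17.0 [ -81.5 -198.6] [74.3 58.1] -1.444
chip 202 z 16.0 [ -29.9 -200.1] [60.8 18.9] -0.036
chip 121 z 16.0 [  67.6 -218. ] [42.6 14.4] -1.568
chip 547 z 24.0 [ -67.8 -331. ] [79.4 28.1] 0.121
board 630 z 59.0 [56. 79.] [110.1  78.5] 1.57
```

View pics/b1.png

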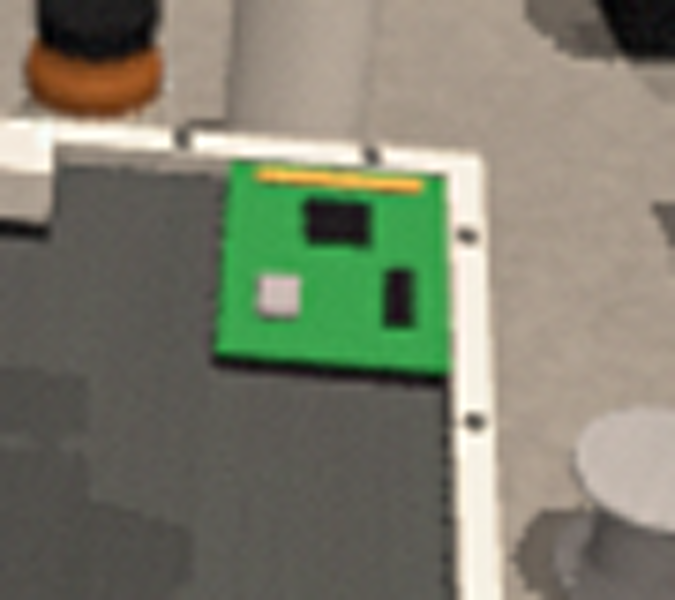

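The board now sits square (relative yaw 0) and flush against both fences, with the corner at (447,170). The offcuts are in the tray. Next I'll return the scraper to its pad.

Call:
{"name": "step_arm", "arguments": {"increments": [{"slide": [0.007, 0.058, 0], "roll": 0}, {"slide": [0.014, 0.116, 0], "roll": 0}, {"slide": [0.021, 0.174, 0], "roll": 0}, {"slide": [0.028, 0.232, 0], "roll": 0}, {"slide": [0.035, 0.29, 0], "roll": 0}]}}

```text
t: 26.85
eef_pos: [495.6, 251.2, 177.2]
tcp_rot: [3.142, 0.0, 2.954]
ft_force: [1.3, -0.6, -1.6]
opening: 0.21
grip_force: 30.0
```

Call:
{"name": "step_arm", "arguments": {"increments": [{"slide": [0.004, 0.03, 0], "roll": -0.17}, {"slide": [0.008, 0.06, 0], "roll": -0.34}, {"slide": [0.011, 0.086, 0], "roll": -0.508}, {"slide": [0.011, 0.086, 0], "roll": -0.508}]}}

```text
t: 27.35
eef_pos: [500.6, 336.9, 176.8]
tcp_rot: [3.142, -0.0, -2.819]
ft_force: [0.2, 0.3, -1.2]
opening: 0.206
grip_force: 30.0
```

Call:
{"name": "step_arm", "arguments": {"increments": [{"slide": [0, 0, 0.04], "roll": 0}, {"slide": [0, 0, 0.08], "roll": 0}, {"slide": [0, 0, 0.11], "roll": 0}, {"slide": [0, 0, 0.12], "roll": 0}, {"slide": [0, 0, 0.12], "roll": 0}]}}

```text
t: 27.98
eef_pos: [500.5, 335.2, 57.6]
tcp_rot: [-3.142, -0.001, -2.823]
ft_force: [0.3, 0.7, -0.7]
opening: 0.212
grip_force: 30.0
```

Run:
```python
from m import *
s=state();print(s["t"],s["eef_pos"],s["tcp_rot"],s["ft_force"])
e=np.array([np.cos(.322),np.sin(.322)]);f=np.array([-e[1],e[0]])
for n in("side","top"):
    c=cam(n);H,S,V,P,reg=masks(c)
    q=P[(S<70)&(V>110)&(P[...,2]>20)&(P[...,2]<55)&(abs(P[...,0]-503)<75)&(abs(P[...,1]-336)<45)]
    if len(q): a=(q[:,:2]-[503,336.5]);print(n,len(q),np.sort(a@e)[[0,-1]],np.sort(a@f)[[0,-1]],rect(q[:,:2]))
```

```text
27.975 [500.49284582 335.15234088  57.62196234] [-3.14150884e+00 -5.65695491e-04 -2.82296502e+00] [ 0.30313822  0.7462048  -0.70148152]
side 232 [-54.96848297  55.45612747] [-18.74236448  10.16458777] (array([504.9, 331.2]), array([110.4,  28.9]), np.float64(0.35))
top 67 [-54.797455   -28.73560086] [-11.94511046  10.18718525] (array([463.7, 322.4]), array([25.9, 22.1]), np.float64(0.339))
```

Call:
{"name": "step_arm", "arguments": {"increments": [{"slide": [0, 0, 0.005], "roll": 0}, {"slide": [0, 0, 0.009], "roll": 0}, {"slide": [0, 0, 0.0113], "roll": 0}, {"slide": [0, 0, 0.0113], "roll": 0}]}}

```text
t: 28.58
eef_pos: [500.2, 335.5, 46.3]
tcp_rot: [3.142, -0.0, -2.821]
ft_force: [0.6, -0.5, -1.7]
opening: 0.211
grip_force: 30.0
```

Call:
{"name": "step_arm", "arguments": {"increments": [{"slide": [0, 0, 0.0005], "roll": 0}, {"slide": [0, 0, 0.0005], "roll": 0}]}}

```text
t: 28.82
eef_pos: [500.3, 335.5, 46.0]
tcp_rot: [3.142, 0.0, -2.821]
ft_force: [0.1, -0.8, -1.3]
opening: 0.209
grip_force: 30.0
```

Call:
{"name": "step_arm", "arguments": {"increments": [{"slide": [0, 0, 0.0005], "roll": 0}, {"slide": [0, 0, 0.0007], "roll": 0}, {"slide": [0, 0, 0.0007], "roll": 0}]}}

```text
t: 29.2
eef_pos: [500.3, 335.5, 45.2]
tcp_rot: [3.142, 0.0, -2.821]
ft_force: [0.3, -0.6, -1.4]
opening: 0.213
grip_force: 30.0
```

Call:
{"name": "step_arm", "arguments": {"increments": [{"slide": [0, 0, 0], "roll": 0}, {"slide": [0, 0, 0], "roll": 0}, {"slide": [0, 0, 0], "roll": 0}, {"slide": [0, 0, 0], "roll": 0}, {"slide": [0, 0, 0], "roll": 0}], "fingers": 1.0}}

```text
t: 29.82
eef_pos: [500.2, 335.5, 45.2]
tcp_rot: [3.142, 0.0, -2.821]
ft_force: [0.5, 0.3, -0.6]
opening: 0.676
grip_force: 0.0
```

Call:
{"name": "step_arm", "arguments": {"increments": [{"slide": [0, 0, 0], "roll": 0}, {"slide": [0, 0, 0], "roll": 0}, {"slide": [0, 0, 0], "roll": 0}, {"slide": [0, 0, 0], "roll": 0}]}}

```text
t: 30.32
eef_pos: [500.3, 335.5, 45.3]
tcp_rot: [3.142, 0.0, -2.821]
ft_force: [0.8, -0.6, 0.2]
opening: 0.996
grip_force: 0.0
```

Call:
{"name": "step_arm", "arguments": {"increments": [{"slide": [0, 0, -0.03], "roll": 0}, {"slide": [0, 0, -0.08], "roll": 0}, {"slide": [0, 0, -0.13], "roll": 0}, {"slide": [0, 0, -0.18], "roll": 0}, {"slide": [0, 0, -0.18], "roll": 0}]}}

```text
t: 30.95
eef_pos: [501.3, 336.1, 229.1]
tcp_rot: [3.14, 0.007, -2.821]
ft_force: [0.4, 0.0, -0.4]
opening: 0.999
grip_force: 0.0
```

```bash
python3 q.py
python3 - <<'E'
from m import *
look("top")
cv2.imwrite("pics/f.png",cv2.resize(cam("side")["color"][80:320,140:400,::-1],(650,600),interpolation=cv2.INTER_CUBIC))
E
```

```text
30.95 [501.31099582 336.12098429 229.09093287] [ 3.14043312  0.00675655 -2.82133622] [ 0.41632797  0.02094658 -0.40804338]
plate xy [-141.22372617  366.53646279]
chip 285 z 17.0 [ -81.5 -198.8] [74.3 58.1] -1.444
chip 202 z 16.0 [ -30.  -200.1] [60.8 18.7] -0.036
chip 124 z 16.0 [  67.6 -217.7] [43.1 14.4] -1.568
chip 564 z 24.0 [ -67.8 -331. ] [79.4 28.2] 0.121
board 628 z 59.0 [56.  78.7] [110.5  78.5] 1.57
top chip 74 z 15.2 ray [ 595.2 -287.2] [59.9 12.3] 1.387 med [ 596. -286.   15.]
top chip 63 z 15.0 ray [ 504.4 -238.1] [57.4 10.2] -0.246 med [ 505. -238.   15.]
top chip 155 z 14.7 ray [ 455.5 -224.8] [73.  55.3] 1.557 med [ 442. -202.   15.]
top board 674 z 57.9 ray [641.1  17.4] [104.6  78.5] 1.373 med [639.  16.  58.]
top handle 172 z 89.8 ray [501.6 331.3] [68.8 24. ] 0.358 med [502. 332.  90.]
top tray 2328 z 5.4 ray [ 530. -259.] [254.3 118.4] -0.189 med [ 531. -263.    5.]
top pad 429 z 4.2 ray [503.2 336.4] [145.8  65.3] 0.32 med [482. 319.   4.]
```

View pics/f.png

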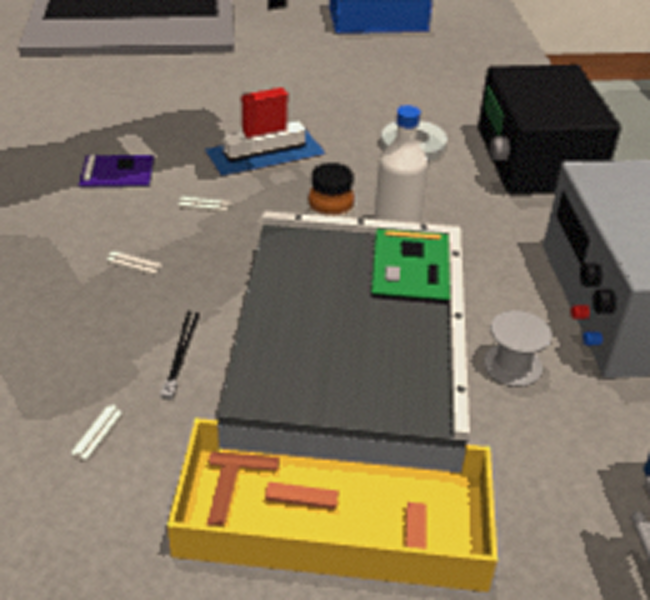

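The final view shows the scraper upright on its blue pad at (263,135), the board in the corner at (412,265), all four offcuts in the tray and the bystanders where they were. Handing in.

```bash
python3 -c "
from cell import env
print(env.job_done())"
```

```text
the job is handed in; nothing more can be done
None
```

I handed the job in at about 31 s, with no verdict shown. In the last pictures all four offcuts are in the tray, the board sits flush against both fences, and the scraper stands upright and released on its pad.

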